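# Get the measuring scoop out from behind the laundry things

## Task

The aluminium measuring scoop is hemmed in behind the jar, the bottle and the scrub brush on the shelf tray. Stand those three over on the white draining tray, then fetch the scoop and sit its bowl in the round seat on the lid of the detergent tub, and only then put the jar, bottle and brush back in the shelf tray, each standing exactly where it stood before. Keep everything upright all the while, and leave the clothespin, the soap and the mug alone.

Things in the scene. Friction and masses are not known exactly. Their poses are not given: they have to be found in the camera images.
- jar: empty clear plastic jar without lid, standing upright in the shelf tray's front row: straight round body 62 mm in diameter up to 96 mm, then an open neck 57 mm in diameter; 112 mm high, about 80 g. Origin: centre of the underside; z up.
- bottle: small white plastic stain-remover bottle, standing in the front row: round body 56 mm in diameter up to 88 mm, sloping shoulder to 103 mm, grey cap 30 mm in diameter; 126 mm high, about 220 g. Origin: centre of the underside; z up.
- brush: blue palm scrub brush, standing bristles down in the front row: round head 62 mm in diameter (bristles to 24 mm, blue block to 36 mm), narrowing to a neck 26 mm in diameter at 50 to 56 mm, round knob 40 mm in diameter from 62 to 82 mm; 88 mm high, about 120 g. The bristles are stiff. Origin: centre of the underside; z up.
- scoop: aluminium measuring scoop standing on its flat bottom right behind the front row: round open bowl 56 mm in diameter at the bottom, 62 mm at the rim, 42 mm high; a flat strap handle 14 mm wide and 4 mm thick leaves the bowl at the rim (37 to 41 mm high) along the scoop's +x axis and ends 112 mm from the bowl's centre; about 70 g. Origin: centre of the bowl's underside; z up.
- shelf_tray: fixed grey plastic tray on the shelf, 200 mm (its x) by 270 mm (its y), floor 4 mm thick, rim 10 mm high and 4 mm thick. Jar, bottle and brush stand in a row along its y, about 45 mm to the -x side of its middle, about 74 mm apart in any order; the scoop is close behind them on the +x side, its handle running roughly along +y behind the row. Origin: centre of the underside; +x points away from the robot.
- drain_tray: fixed white plastic draining tray, empty, 280 mm (its x, pointing away from the robot) by 130 mm (its y), floor 5 mm thick with grooves drawn flush, rim 12 mm high and 5 mm thick; on the robot's left or right. It is the place to set the three things aside. Origin: centre of the underside.
- tub: fixed rectangular detergent tub, white with a closed grey lid, 198 mm (its x) by 148 mm (its y); the lid's flat top is 110 mm high. In the middle of the lid a round moulded ridge, 5 mm high, 80 mm inner and 90 mm outer diameter, makes the seat for the scoop's bowl; the seat's floor is the lid's top at 110 mm. The handle may point any way. On the robot's other side. Origin: centre of the underside, right below the seat's centre.
- clothespin: loose wooden clothespin lying on the shelf beyond the tray, 75 mm long, 10 mm high. Not to be moved. Origin: centre of the underside.
- soap: loose yellowish bar of laundry soap, 55 x 85 x 32 mm, lying in a white soap dish beyond the tray. Not to be moved. Origin: centre of the underside.
- mug: loose white mug, 80 mm in diameter, 85 mm high, with a handle, standing beyond the tray. Not to be moved. Origin: centre of the underside.

How it is judged:
By the outcome, as a careful person would: the job done as asked, in the order asked, and still so for the second after the job is handed in, with the robot touching nothing.
It also fails if it takes over 144 s, if anything falls off the work surface, if the arm or the gripper's body presses on something with over 40 N, if the wrist force passes 120 N, or if a joint passes its speed limit or range.

## Robot

A 6-joint arm with a two-finger parallel gripper is mounted at the origin on the work surface. World frame = base frame: x ahead of the robot, y to its left, z up, the work surface at z = 0. Lengths are in m, angles in rad, forces in N, time in s.
With the tool pointing down it reaches from about 0.25 to 0.725 m from the base axis. Payload 4 kg.
Tool frame: the origin (TCP) lies midway between the tips of the shut fingers; the grasp point (between the pads) lies bot.tcp_to_grasp behind it (bot.tcp_to_grasp is the distance from the TCP to the grasp point, in m); z points along the fingers, y is the line along which they close (so a half turn about z gives the same grasp; the last joint's range is limited). The gripper opens to 85 mm and grips with 20 to 120 N. Pads are 22 mm wide; open, the fingers measure 114 mm over their backs; the gripper's body (76 mm by 85 mm) begins 54 mm behind the grasp point. The pads swing forward as they close: fully open they stand 13 mm farther back than shut.
Start: joints at [-1.324, 0.241, 0.005, 1.335, 0, 1.571], TCP at [0.122, -0.485, 0.231] pointing down, gripper open.
Joint ranges: [-2.72, 2.72], [-1.05, 1.87], [-1.09, 1.28], [-1.99, 2.15], [-1.42, 1.44], [-3.14, 3.14]. Speed limits (rad/s): [2.79, 2.79, 3.14, 3.14, 3.14, 3.14].

## Interface

Orientations are given as a unit quaternion [x, y, z, w].
In Python, from workcell import readout, camera, bot gives the robot as it stands. The module is installed in compiled form; this text tells all that it offers.
- The arm moves only by the tool jog_arm, never from a script. Its argument "motion" is a list of rows, each an object of numbers: "x", "y", "z": the shift along the tool's x, y, z in mm; "spin": the turn about the tool's z in degrees; "fingers": the closure, from -1 (fully open) to 1 (shut). A call has 1 to 8 rows; each row is the pose to reach, as a shift and turn from the pose commanded when the call began, along the tool's axes at that moment; what a row does not reach only later rows make up. A row lasts 1/8 s, in which the tool goes at most 62.5 mm and 10.7 degrees, less where a joint would pass 70% of its speed; a pose out of reach is approached as far as the arm can. A call with a gripper value outside its range is refused whole. The fingers move at their own pace and stop on an object; the grip force is fixed at half the most. Time passes only in rows, so rows that repeat a pose let the fingers close. It gives the time, the measured TCP pose, the force, the opening and the grip force at its end, in the units of the state.
- readout.get_obs(): the state, without advancing time (a new reading comes with each control period).
- camera(name): name is "scene" or "side" or "wrist"; returns a dict with "pixels" (384x512x3 uint8, red, green, blue), "K" (3x3 intrinsics, pixels), "dist" ([k1, k2, p1, p2, k3] as OpenCV has them; the pictures are not rectified), "rvec" (rotation vector, rad) and "tvec" (3), from world to camera coordinates, as OpenCV has them. Camera axes: x right, y down, z forward; pixel columns grow to the right and rows downward; lengths in m; the calibration is good to about 2 mm. A picture is of the moment at which its call begins. There is no depth.
- bot.job_done(): hands the job in; it is judged then, once.
The state is a dict: "clock": time; "joint_pos": joint angles; "joint_vel": joint speeds; "tau": joint torques, N m; "eef_pos": TCP position; "tool_rot": TCP orientation; "ft_force": force on the tool from outside, world axes, zero at the start; "ft_torque": the same for the moment, N m; "grip_width": finger opening in m; "grasp_force": force on a finger pad.
Only numpy, scipy, OpenCV 4.12 (cv2) and the standard library are available. Lean on these libraries where they do the work, as an engineer would, in place of code of your own. Each camera call takes 0.05 s, during which the arm holds its last target. There are 200 camera calls.

## Working session

There is one attempt and no reset: what is moved stays moved. The work goes in short steps, Python scripts to look and compute and a tool call to move; the robot and the scene stay as the last step left them, time stands still between calls to the robot, and variables do not carry over. Pictures are saved under pics/ and viewed, at most 14 in all, crops included, and the job is handed in when it is done.

Besides the shell and the picture viewer there is one more tool, called after ">>>" as name(argument=value, ...) on one line, values as JSON. jog_arm: Moves the arm, as the interface text tells. Its arguments: {"type":"object","properties":{"motion":{"type":"array"}},"required":["motion"]}

```bash
mkdir -p pics
python3 - <<'E'
from workcell import readout, camera, bot
import cv2,pickle
print(bot.tcp_to_grasp); o=readout.get_obs(); print(o)
d={}
for n in ["scene","side","wrist"]:
    c=camera(n); d[n]=c; cv2.imwrite(f"pics/{n}0.png",cv2.resize(c["pixels"][:,:,::-1],(800,600),interpolation=cv2.INTER_CUBIC))
    print(n,c["K"],c["dist"],c["rvec"],c["tvec"])
pickle.dump(d,open("c0.pkl","wb"))
E
```

```text
0.0187
{'clock': 0.0, 'joint_pos': array([-1.32402357e+00,  2.41406617e-01,  3.70792724e-03,  1.33516878e+00,
       -1.14253063e-05,  1.57078367e+00]), 'joint_vel': array([ 3.49449875e-04, -4.39575745e-04,  2.63627095e-03, -1.11608248e-03,
       -6.21699264e-04,  5.71247051e-05]), 'tau': array([ 1.63555531e-03, -3.72320652e+01,  2.52406669e+01,  1.70307962e-02,
        1.51432832e-04,  1.22270940e-07]), 'eef_pos': array([ 0.12198118, -0.48424506,  0.23040989]), 'tool_rot': array([ 9.92396241e-01,  1.23079761e-01, -1.33113935e-04, -1.02699449e-03]), 'ft_force': array([-0.54193673,  0.04296354,  0.30146387]), 'ft_torque': array([-0.00118343,  0.02280839, -0.00229703]), 'grasp_force': 0.0, 'grip_width': 0.08516158698505093}
scene [[437.27862479   0.         253.67389597]
 [  0.         437.27862479 188.82066424]
 [  0.           0.           1.        ]] [-0.01002773  0.          0.          0.          0.        ] [ 0.78784864  2.56110204 -1.16690707] [ 0.5082891  -0.19610659  1.42984076]
side [[383.57419253   0.         262.99031265]
 [  0.         383.57419253 185.48051457]
 [  0.           0.           1.        ]] [-0.04751512  0.          0.          0.          0.        ] [ 0.83294408 -2.66900095  0.94402911] [0.51239704 0.315543   0.86177388]
wrist [[320.01659773   0.         255.68938781]
 [  0.         320.01659773 193.48817657]
 [  0.           0.           1.        ]] [-0.08782696  0.          0.          0.          0.        ] [-2.28529041  1.78162231  0.2694233 ] [-0.49846821 -0.03757862  0.37926103]
```

View pics/scene0.png

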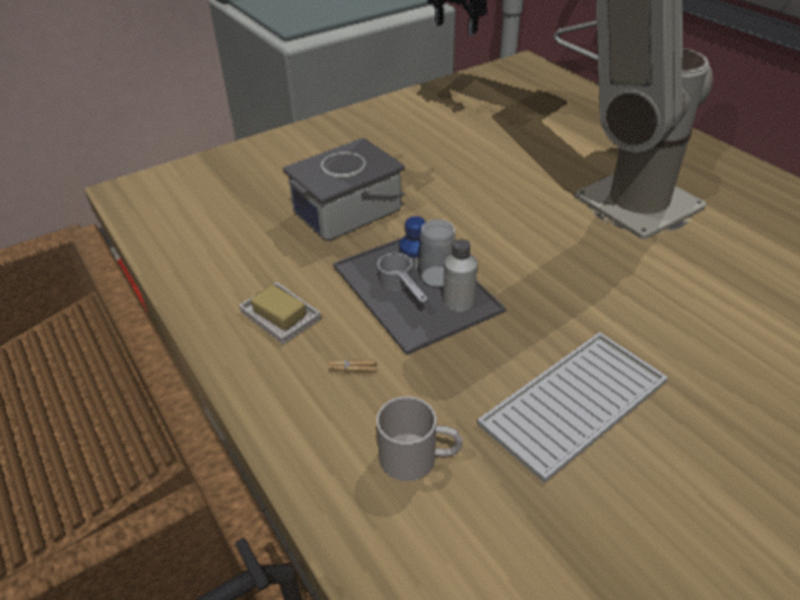

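View pics/side0.png

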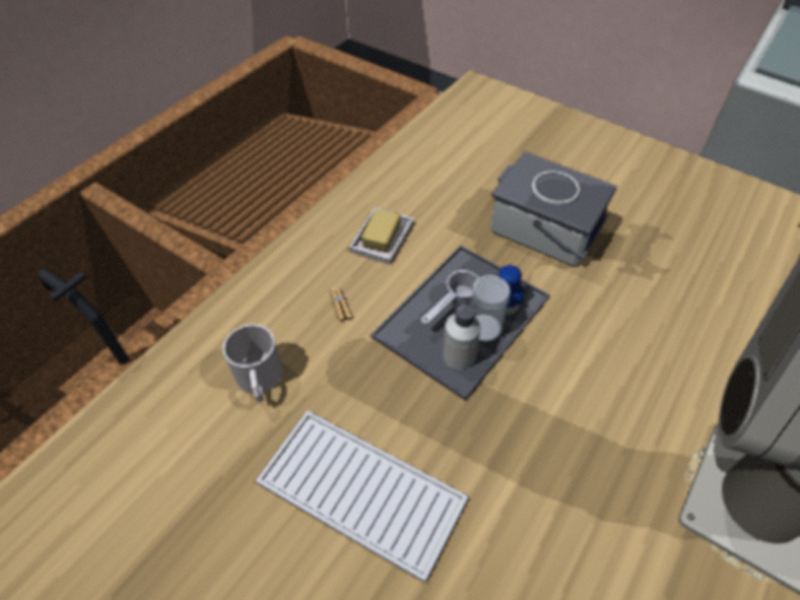

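```bash
cat > h.py <<'E'
import cv2,numpy as np,pickle
def ray(c,p,z,s=1.5625):
    """pixel p of a picture enlarged s times -> world xy on plane z"""
    p=(np.array(p,float).reshape(-1,1,2)+.5)/s-.5
    n=cv2.undistortPoints(p,c["K"],c["dist"])[:,0]
    R=cv2.Rodrigues(c["rvec"])[0]; o=-R.T@c["tvec"]
    d=np.c_[n,np.ones(len(n))]@R
    return (o+d*((z-o[2])/d[:,2])[:,None])[:,:2]
def proj(c,P,s=1.5625):
    q=cv2.projectPoints(np.array(P,float).reshape(-1,3),c["rvec"],c["tvec"],c["K"],c["dist"])[0][:,0]
    return (q+.5)*s-.5
E
python3 - <<'E'
from h import *
np.set_printoptions(precision=4,suppress=True)
d=pickle.load(open("c0.pkl","rb"))
M={"shelf":(.014-.004,[(335,266),(408,349),(503,307)],[(461,248),(374,334),(466,396),(549,295)]),
"drain":(.012,[(600,335),(667,379),(545,473),(480,421)],[(309,414),(467,496),(427,577),(258,481)]),
"seat":(.115,[(343,164)],[(556,187)]),"bottle":(.126,[(461,246)],[(464,313)]),"jar":(.112,[(437,230)],[(491,287)]),
"brush":(.088,[(415,221)],[(511,270)]),"scoop":(.042,[(394,265)],[(463,283)]),"hend":(.041,[(423,300)],[(425,321)])}
for k,(z,a,b) in M.items(): print(k,ray(d["scene"],a,z).tolist(),'|',ray(d["side"],b,z).tolist())
for n in d:
    c=d[n];R=cv2.Rodrigues(c["rvec"])[0];print(n,-R.T@c["tvec"],R[2])
E
```

```text
shelf [[0.6349650440241081, -0.17077047220403574], [0.6444654126625644, 0.0847356700503007], [0.4529630892937103, 0.0953863402820605]] | [[0.6254885242652886, -0.17606825699661066], [0.6429989917260501, 0.08293140542784044], [0.4493265221368603, 0.09555557399905645], [0.43215461263752447, -0.1686974665458545]]
drain [[0.3688307972029917, 0.2403251443677617], [0.35554934377496306, 0.36646397162003436], [0.6247991566001065, 0.38558588723887205], [0.6416245931979342, 0.2665346667741519]] | [[0.6347327385079026, 0.2644894481506816], [0.36306091779518074, 0.23476556143293376], [0.3497436720453581, 0.35882354844277553], [0.6253659577625301, 0.39013798561898083]]
seat [[0.5202283501646288, -0.3225158672330849]] | [[0.5158096206149536, -0.32455996967977585]]
bottle [[0.5028609311074437, 0.034111206375435965]] | [[0.5010184687527555, 0.034099258317613734]]
jar [[0.4970851225270614, -0.04011836277757941]] | [[0.4969096616158122, -0.04545587733153811]]
brush [[0.49344903098917936, -0.11219561773895159]] | [[0.4948944795355278, -0.11647767042065216]]
scoop [[0.5645088416505432, -0.07609979006936773]] | [[0.5644742653944308, -0.07895025492629337]]
hend [[0.5756718385421613, 0.029479543585302803]] | [[0.5741787361780615, 0.028580981484299106]]
scene [1.074  0.7297 0.8095] [-0.4031 -0.6328 -0.6611]
side [0.2609 0.5366 0.8653] [ 0.3503 -0.52   -0.7791]
wrist [ 0.1942 -0.4664  0.3722] [-0.2839 -0.0682 -0.9564]
```

```bash
cat > ov.py <<'E'
from h import *
def circ(x,y,z,r): 
    t=np.linspace(0,2*np.pi,60); return np.c_[x+r*np.cos(t),y+r*np.sin(t),0*t+z]
Z=.004
parts={"bottle":[(0,.028),(.088,.028),(.126,.015)],"jar":[(0,.031),(.096,.031),(.112,.0285)],"brush":[(0,.031),(.036,.031),(.062,.02),(.082,.02)],"scoop":[(0,.028),(.042,.031)]}
def overlay(d,pos,out,s=5,win={"scene":(235,130,95,100),"side":(225,150,140,110)}):
    ims=[]
    for n,(u,v,w,h) in win.items():
        im=cv2.resize(d[n]["pixels"][:,:,::-1],None,fx=s,fy=s,interpolation=cv2.INTER_CUBIC).copy()
        for k,(x,y) in pos.items():
            for z,r in parts[k]:
                q=proj(d[n],circ(x,y,Z+z,r),s); cv2.polylines(im,[np.round(q*8).astype(int)],True,(0,255,0) if k!="jar" else (0,255,255),1,cv2.LINE_AA,3)
        ims.append(im[v*s:(v+h)*s,u*s:(u+w)*s])
    H=max(i.shape[0] for i in ims); ims=[cv2.copyMakeBorder(i,0,H-i.shape[0],0,0,0) for i in ims]
    o=np.hstack(ims); f=min(800/o.shape[1],600/o.shape[0],1); cv2.imwrite(out,cv2.resize(o,None,fx=f,fy=f))
E
python3 - <<'E'
from ov import *
d=pickle.load(open("c0.pkl","rb"))
overlay(d,{"bottle":(.502,.034),"jar":(.497,-.0425),"brush":(.494,-.114),"scoop":(.5645,-.0775)},"pics/ov1.png",s=4,
 win={"scene":(235,130,95,80),"side":(255,160,105,80)})
for z,a,b in ((.085,(407,415),(250,345)),): print(ray(d["scene"],a,z),ray(d["side"],b,z))
E
```

```text
[[0.7550068  0.24571522]] [[0.75559872 0.24996003]]
```

View pics/ov1.png

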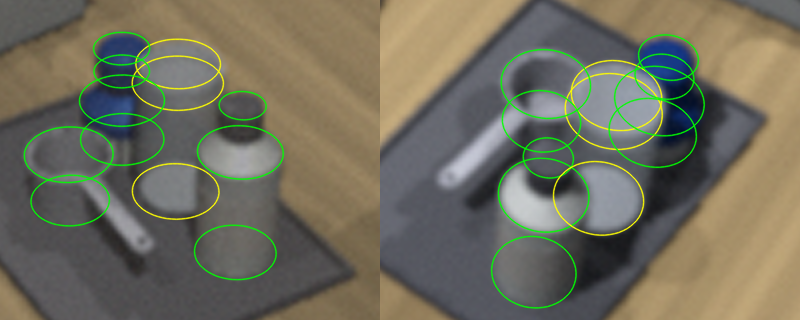

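```bash
cat >> h.py <<'E'
def go(xyz,psi):
    """shift in tool axes (mm) and spin to reach TCP xyz with tool x at world angle psi (deg)"""
    from workcell import readout
    from scipy.spatial.transform import Rotation as Rn
    o=readout.get_obs(); R=Rn.from_quat(o["tool_rot"]).as_matrix()
    d=R.T@(np.array(xyz)-o["eef_pos"])*1000; p=np.degrees(np.arctan2(R[1,0],R[0,0]))
    print("t",round(o["clock"],2),"pos",o["eef_pos"].round(4),"psi",p.round(2),"tilt",R[2,:2].round(4),"-> xyz",d.round(1),"spin",round(-(psi-p),2))
E
python3 -c "
from h import *
go((.499,-.04,.235),87)"
```

```text
t 0.15 pos [ 0.122  -0.4844  0.2306] psi 14.14 tilt [ 0.     -0.0016] -> xyz [ 474.1 -338.8   -3.8] spin -72.86
```

>>> jog_arm(motion=[{"x":474,"y":-339,"z":-4,"spin":-73},{"x":474,"y":-339,"z":-4,"spin":-73},{"x":474,"y":-339,"z":-4,"spin":-73},{"x":474,"y":-339,"z":-4,"spin":-73},{"x":474,"y":-339,"z":-4,"spin":-73},{"x":474,"y":-339,"z":-4,"spin":-73},{"x":474,"y":-339,"z":-4,"spin":-73},{"x":474,"y":-339,"z":-4,"spin":-73}])

```text
validation failed for argument at $.mo...
```

```bash
python3 -c "
from h import *
go((.499,-.04,.235),87)"
```

```text
t 0.15 pos [ 0.122  -0.4844  0.2306] psi 14.14 tilt [ 0.     -0.0016] -> xyz [ 474.1 -338.8   -3.8] spin -72.86
```

>>> jog_arm(motion=[{"x":474,"y":-339,"z":-4,"spin":-73,"fingers":-1},{"x":474,"y":-339,"z":-4,"spin":-73,"fingers":-1},{"x":474,"y":-339,"z":-4,"spin":-73,"fingers":-1},{"x":474,"y":-339,"z":-4,"spin":-73,"fingers":-1},{"x":474,"y":-339,"z":-4,"spin":-73,"fingers":-1},{"x":474,"y":-339,"z":-4,"spin":-73,"fingers":-1},{"x":474,"y":-339,"z":-4,"spin":-73,"fingers":-1},{"x":474,"y":-339,"z":-4,"spin":-73,"fingers":-1}])

```text
clock: 1.15
eef_pos: [0.4464, -0.1016, 0.2347]
tool_rot: [0.724, 0.69, -0.0, 0.0]
ft_force: [0.5, -0.6, 0.6]
grip_width: 0.0853
grasp_force: 0.0
```

```bash
python3 -c "
from h import *
go((.499,-.04,.235),87)"
```

```text
t 1.15 pos [ 0.4464 -0.1016  0.2347] psi 87.2 tilt [-0.0004  0.0003] -> xyz [64.1 49.5 -0.3] spin 0.2
```

>>> jog_arm(motion=[{"x":62,"y":50,"z":0,"spin":0,"fingers":-1},{"x":62,"y":50,"z":0,"spin":0,"fingers":-1},{"x":62,"y":50,"z":0,"spin":0,"fingers":-1},{"x":62,"y":50,"z":0,"spin":0,"fingers":-1}])

```text
clock: 1.65
eef_pos: [0.4974, -0.0451, 0.2346]
tool_rot: [0.725, 0.689, -0.001, -0.0]
ft_force: [-0.4, 0.2, 0.2]
grip_width: 0.0854
grasp_force: 0.0
```

Run:
```python
from workcell import camera
from h import *
go((.502,.034,.20),87)
c=camera("wrist"); pickle.dump({"wrist":c},open("c1.pkl","wb"))
cv2.imwrite("pics/w1.png",cv2.resize(c["pixels"][:,:,::-1],(800,600),interpolation=cv2.INTER_CUBIC))
```

```text
t 1.65 pos [ 0.4974 -0.0451  0.2346] psi 87.05 tilt [-0.0004 -0.0012] -> xyz [79.3  0.6 34.5] spin 0.05
```

View pics/w1.png

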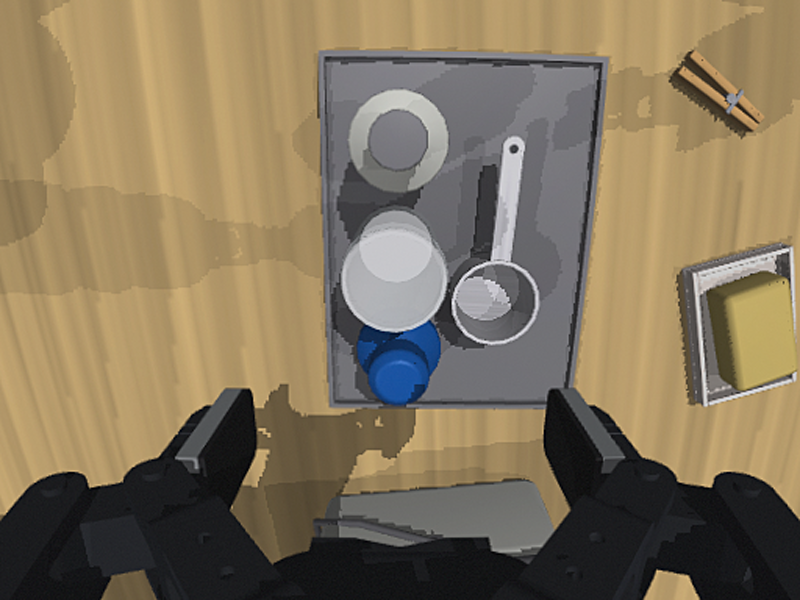

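Run:
```python
from h import *
c=pickle.load(open("c1.pkl","rb"))["wrist"]
for k,p,z in (("cap",(398,139),.130),("jar",(394,279),.116),("jarbot",(396,246),.005),("knob",(398,375),.090),("scoop",(496,302),.046),("hend",(515,137),.045),("t1",(318,52),.01),("t2",(608,58),.01),("t3",(331,407),.01),("t4",(573,407),.01)):
    print(k,ray(c,p,z).round(4))
```

```text
cap [[0.5004 0.0351]]
jar [[ 0.4944 -0.0364]]
jarbot [[ 0.4942 -0.039 ]]
knob [[ 0.4927 -0.105 ]]
scoop [[ 0.562 -0.074]]
hend [[0.5745 0.035 ]]
t1 [[0.4486 0.0987]]
t2 [[0.6474 0.0866]]
t3 [[ 0.4336 -0.1686]]
t4 [[ 0.6336 -0.1797]]
```

>>> jog_arm(motion=[{"x":60,"y":0,"z":0,"spin":0,"fingers":-1},{"x":80,"y":0,"z":0,"spin":0,"fingers":-1},{"x":80,"y":0,"z":50,"spin":0,"fingers":-1},{"x":80,"y":0,"z":100,"spin":0,"fingers":-1},{"x":80,"y":0,"z":140,"spin":0,"fingers":-1},{"x":80,"y":0,"z":165,"spin":0,"fingers":-1},{"x":80,"y":0,"z":170,"spin":0,"fingers":-1},{"x":80,"y":0,"z":170,"spin":0,"fingers":-1}])

```text
clock: 2.7
eef_pos: [0.5027, 0.035, 0.0655]
tool_rot: [0.725, 0.689, 0.0, 0.0]
ft_force: [0.8, -0.6, -0.0]
grip_width: 0.0851
grasp_force: 0.0
```

Run:
```python
from workcell import camera
from h import *
go((.501,.0345,.064),87)
ims=[]
d={n:camera(n) for n in ("scene","side","wrist")}; pickle.dump(d,open("c2.pkl","wb"))
a=cv2.resize(d["wrist"]["pixels"],(400,300)); 
s=d["scene"]["pixels"][110:230,220:380]; t=d["side"]["pixels"][130:250,220:380]
o=np.hstack([cv2.resize(i,(400,300),interpolation=cv2.INTER_CUBIC) for i in (s,t)])
cv2.imwrite("pics/b2.png",o[:,:,::-1])
```

```text
t 2.7 pos [0.5027 0.035  0.0655] psi 87.05 tilt [0.     0.0008] -> xyz [-0.6 -1.7  1.5] spin 0.05
```

View pics/b2.png

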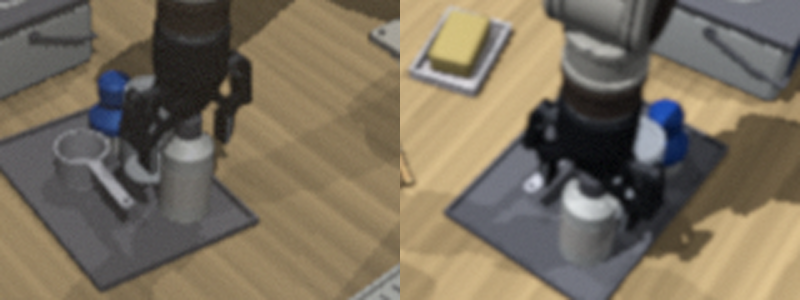

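>>> jog_arm(motion=[{"x":0,"y":-1.5,"z":0,"spin":0,"fingers":-1},{"x":0,"y":-1.5,"z":0,"spin":0,"fingers":1},{"x":0,"y":-1.5,"z":0,"spin":0,"fingers":1},{"x":0,"y":-1.5,"z":0,"spin":0,"fingers":1},{"x":0,"y":-1.5,"z":0,"spin":0,"fingers":1},{"x":0,"y":-1.5,"z":0,"spin":0,"fingers":1}])

```text
clock: 3.6
eef_pos: [0.5011, 0.0361, 0.0654]
tool_rot: [0.724, 0.689, 0.0, 0.0]
ft_force: [-1.6, -0.1, 5.7]
grip_width: 0.0539
grasp_force: 63.6
```

Run:
```python
from h import *
go((.501,.0345,.064),87)
```

```text
t 3.6 pos [0.5011 0.0361 0.0654] psi 87.15 tilt [0.0002 0.0004] -> xyz [-1.6  0.   1.4] spin 0.15
```

>>> jog_arm(motion=[{"x":0,"y":0,"z":-4,"spin":0,"fingers":1},{"x":0,"y":0,"z":-14,"spin":0,"fingers":1},{"x":0,"y":0,"z":-34,"spin":0,"fingers":1},{"x":0,"y":0,"z":-70,"spin":0,"fingers":1},{"x":0,"y":0,"z":-70,"spin":0,"fingers":1},{"x":0,"y":0,"z":-70,"spin":0,"fingers":1}])

```text
clock: 4.35
eef_pos: [0.5006, 0.0359, 0.1343]
tool_rot: [0.725, 0.689, -0.0, -0.0]
ft_force: [-1.1, -0.1, -2.5]
grip_width: 0.0541
grasp_force: 63.6
```

Run:
```python
from workcell import camera
from h import *
go((.575,.316,.132),135)
d={n:camera(n) for n in ("scene","side")}; pickle.dump(d,open("c3.pkl","wb"))
s=d["scene"]["pixels"][90:230,220:380]; t=d["side"]["pixels"][120:260,220:380]
o=np.hstack([cv2.resize(i,(400,350),interpolation=cv2.INTER_CUBIC) for i in (s,t)])
cv2.imwrite("pics/b3.png",o[:,:,::-1])
```

```text
t 4.35 pos [0.5006 0.0359 0.1343] psi 87.14 tilt [-0.0001 -0.0006] -> xyz [283.4  60.4   2.2] spin -47.86
```

View pics/b3.png

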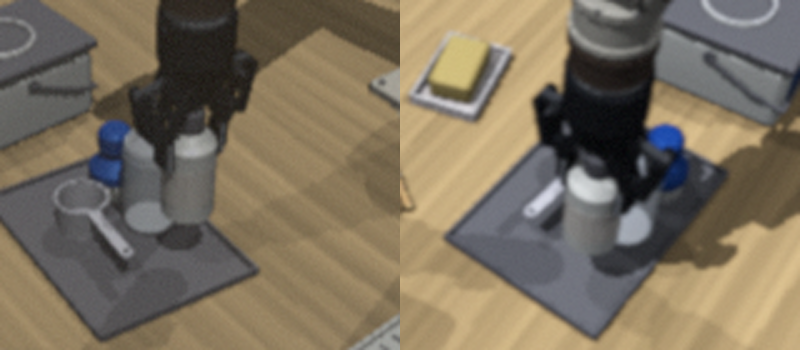

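>>> jog_arm(motion=[{"x":50,"y":12,"z":0,"spin":-8,"fingers":1},{"x":110,"y":25,"z":0,"spin":-18,"fingers":1},{"x":170,"y":38,"z":0,"spin":-28,"fingers":1},{"x":230,"y":52,"z":0,"spin":-38,"fingers":1},{"x":275,"y":62,"z":0,"spin":-46,"fingers":1},{"x":290,"y":65,"z":0,"spin":-48,"fingers":1},{"x":290,"y":65,"z":30,"spin":-48,"fingers":1},{"x":290,"y":65,"z":52,"spin":-48,"fingers":1}])

```text
clock: 5.45
eef_pos: [0.5792, 0.3213, 0.0802]
tool_rot: [0.382, 0.924, -0.002, -0.001]
ft_force: [-0.2, -0.9, -1.7]
grip_width: 0.0541
grasp_force: 63.9
```

Run:
```python
from h import *
go((.580,.322,.0665),135)
```

```text
t 5.45 pos [0.5792 0.3213 0.0802] psi 135.09 tilt [ 0.0006 -0.0037] -> xyz [-0.1  1.1 13.7] spin 0.09
```

>>> jog_arm(motion=[{"x":0,"y":0,"z":7,"spin":0,"fingers":1},{"x":0,"y":0,"z":11,"spin":0,"fingers":1},{"x":0,"y":0,"z":12,"spin":0,"fingers":1},{"x":0,"y":0,"z":12,"spin":0,"fingers":1}])

```text
clock: 5.95
eef_pos: [0.581, 0.3225, 0.0718]
tool_rot: [0.382, 0.924, 0.001, 0.001]
ft_force: [0.2, -0.5, -1.1]
grip_width: 0.0538
grasp_force: 63.9
```

>>> jog_arm(motion=[{"x":0,"y":0,"z":2,"spin":0,"fingers":1},{"x":0,"y":0,"z":4,"spin":0,"fingers":1},{"x":0,"y":0,"z":4,"spin":0,"fingers":1}])

```text
clock: 6.32
eef_pos: [0.5803, 0.3223, 0.0666]
tool_rot: [0.382, 0.924, -0.0, -0.0]
ft_force: [-0.0, -0.6, -2.0]
grip_width: 0.054
grasp_force: 63.9
```

>>> jog_arm(motion=[{"x":0,"y":0,"z":1,"spin":0,"fingers":1},{"x":0,"y":0,"z":1,"spin":0,"fingers":1},{"x":0,"y":0,"z":1,"spin":0,"fingers":-1},{"x":0,"y":0,"z":1,"spin":0,"fingers":-1},{"x":0,"y":0,"z":1,"spin":0,"fingers":-1},{"x":0,"y":0,"z":-20,"spin":0,"fingers":-1},{"x":0,"y":0,"z":-70,"spin":0,"fingers":-1},{"x":0,"y":0,"z":-110,"spin":0,"fingers":-1}])

```text
clock: 7.32
eef_pos: [0.5806, 0.3225, 0.1784]
tool_rot: [0.382, 0.924, 0.0, 0.0]
ft_force: [0.5, 0.3, 0.2]
grip_width: 0.0855
grasp_force: 0.0
```

Run:
```python
from workcell import camera
from h import *
go((.4955,-.040,.170),87)
d={n:camera(n) for n in ("scene","side","wrist")}; pickle.dump(d,open("c4.pkl","wb"))
s=d["scene"]["pixels"][110:350,220:480]; t=d["side"]["pixels"][130:370,160:420]
o=np.hstack([cv2.resize(i,(400,370),interpolation=cv2.INTER_CUBIC) for i in (s,t)])
cv2.imwrite("pics/b4.png",o[:,:,::-1])
```

```text
t 7.33 pos [0.5806 0.3225 0.1784] psi 135.14 tilt [-0.0003  0.0009] -> xyz [-195.3 -317.     8.1] spin 48.14
```

View pics/b4.png

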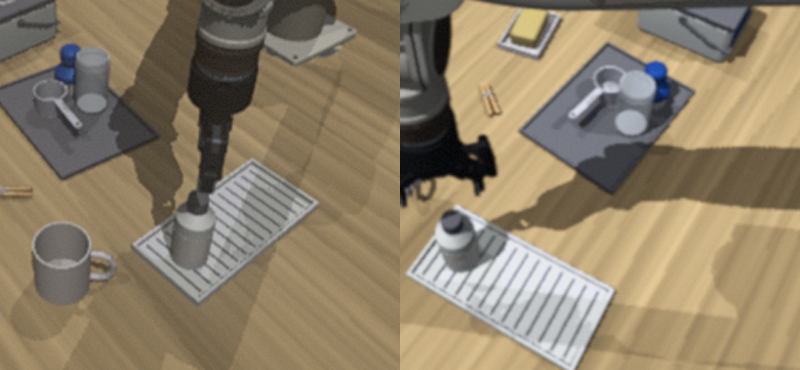

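>>> jog_arm(motion=[{"x":-195,"y":-317,"z":0,"spin":48,"fingers":-1},{"x":-195,"y":-317,"z":0,"spin":48,"fingers":-1},{"x":-195,"y":-317,"z":0,"spin":48,"fingers":-1},{"x":-195,"y":-317,"z":0,"spin":48,"fingers":-1},{"x":-195,"y":-317,"z":0,"spin":48,"fingers":-1},{"x":-195,"y":-317,"z":0,"spin":48,"fingers":-1},{"x":-195,"y":-317,"z":0,"spin":48,"fingers":-1},{"x":-195,"y":-317,"z":0,"spin":48,"fingers":-1}])

```text
clock: 8.48
eef_pos: [0.4945, -0.0398, 0.1759]
tool_rot: [0.725, 0.689, -0.0, -0.001]
ft_force: [0.2, 0.3, 0.5]
grip_width: 0.0855
grasp_force: 0.0
```

Run:
```python
from workcell import camera
from h import *
go((.4955,-.040,.058),87)
c=camera("wrist"); pickle.dump({"wrist":c},open("c5.pkl","wb"))
cv2.imwrite("pics/w5.png",cv2.resize(c["pixels"][:,:,::-1],(800,600),interpolation=cv2.INTER_CUBIC))
```

```text
t 8.47 pos [ 0.4945 -0.0398  0.1759] psi 87.09 tilt [ 0.0006 -0.0015] -> xyz [ -0.2   1.2 117.9] spin 0.09
```

View pics/w5.png

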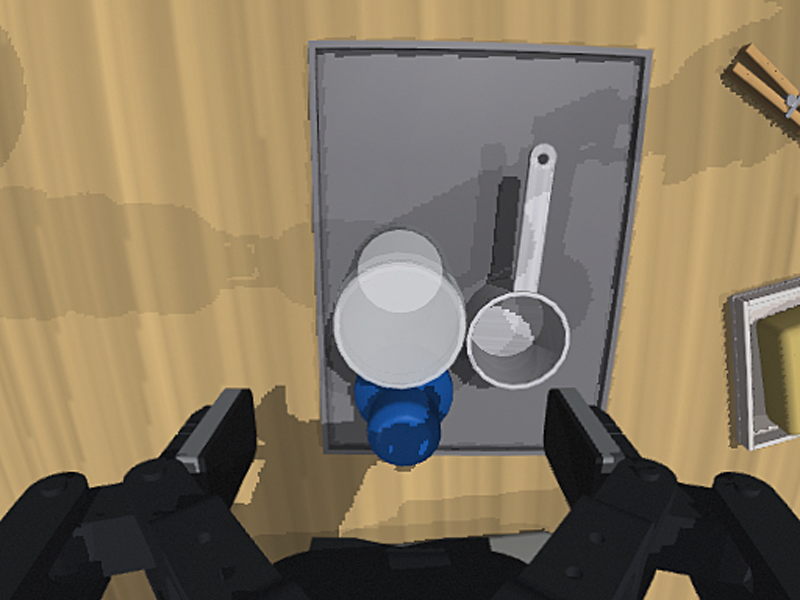

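Run:
```python
from h import *
c=pickle.load(open("c5.pkl","rb"))["wrist"]
for k,p,z in (("jar",(400,325),.116),("jarbot",(400,271),.005),("knob",(404,432),.090),("scoop",(518.5,340),.046),("hend",(543.5,144),.045),("t1",(309,41),.01),("t2",(653,50),.01),("t3",(322,455),.01)):
    print(k,ray(c,p,z).round(4))
```

```text
jar [[ 0.4945 -0.0366]]
jarbot [[ 0.4941 -0.039 ]]
knob [[ 0.493  -0.1047]]
scoop [[ 0.5617 -0.0741]]
hend [[0.5738 0.0353]]
t1 [[0.4494 0.0993]]
t2 [[0.648  0.0872]]
t3 [[ 0.4315 -0.1698]]
```

>>> jog_arm(motion=[{"x":0,"y":0.5,"z":50,"spin":0,"fingers":-1},{"x":0,"y":0.5,"z":90,"spin":0,"fingers":-1},{"x":0,"y":0.5,"z":112,"spin":0,"fingers":-1},{"x":0,"y":0.5,"z":118,"spin":0,"fingers":-1},{"x":0,"y":0.5,"z":118,"spin":0,"fingers":-1}])

```text
clock: 9.15
eef_pos: [0.4958, -0.0389, 0.0587]
tool_rot: [0.724, 0.69, -0.0, -0.0]
ft_force: [0.5, -0.2, 0.5]
grip_width: 0.0857
grasp_force: 0.0
```

>>> jog_arm(motion=[{"x":0,"y":0,"z":0,"spin":0,"fingers":1},{"x":0,"y":0,"z":0,"spin":0,"fingers":1},{"x":0,"y":0,"z":0,"spin":0,"fingers":1},{"x":0,"y":0,"z":0,"spin":0,"fingers":1},{"x":0,"y":0,"z":0,"spin":0,"fingers":1}])

```text
clock: 9.78
eef_pos: [0.4963, -0.0398, 0.0604]
tool_rot: [0.725, 0.689, 0.001, 0.001]
ft_force: [-1.8, 1.1, 5.3]
grip_width: 0.0619
grasp_force: 64.4
```

Run:
```python
from h import *
go((.4955,.3134,.128),135)
```

```text
t 9.78 pos [ 0.4963 -0.0398  0.0604] psi 87.14 tilt [0.0005 0.0025] -> xyz [352.8 -18.3 -67.5] spin -47.86
```

>>> jog_arm(motion=[{"x":0,"y":0,"z":-4,"spin":0,"fingers":1},{"x":0,"y":0,"z":-16,"spin":0,"fingers":1},{"x":0,"y":0,"z":-40,"spin":0,"fingers":1},{"x":20,"y":0,"z":-70,"spin":0,"fingers":1},{"x":75,"y":-4,"z":-70,"spin":-10,"fingers":1},{"x":135,"y":-7,"z":-70,"spin":-20,"fingers":1},{"x":195,"y":-10,"z":-70,"spin":-30,"fingers":1},{"x":255,"y":-14,"z":-70,"spin":-40,"fingers":1}])

```text
clock: 10.78
eef_pos: [0.4945, 0.2173, 0.1297]
tool_rot: [0.443, 0.897, 0.0, 0.001]
ft_force: [0.3, -0.4, -1.8]
grip_width: 0.0615
grasp_force: 65.2
```

Run:
```python
from h import *
go((.4955,.3134,.130),135)
```

```text
t 10.78 pos [0.4945 0.2173 0.1297] psi 127.45 tilt [-0.0006  0.0014] -> xyz [75.7 59.2 -0.2] spin -7.55
```

>>> jog_arm(motion=[{"x":42,"y":33,"z":0,"spin":-5,"fingers":1},{"x":74,"y":58,"z":0,"spin":-8,"fingers":1},{"x":74,"y":58,"z":30,"spin":-8,"fingers":1},{"x":74,"y":58,"z":55,"spin":-8,"fingers":1},{"x":74,"y":58,"z":65,"spin":-8,"fingers":1},{"x":74,"y":58,"z":68,"spin":-8,"fingers":1},{"x":74,"y":58,"z":68,"spin":-8,"fingers":1}])

```text
clock: 11.65
eef_pos: [0.4965, 0.3096, 0.062]
tool_rot: [0.382, 0.924, 0.001, 0.001]
ft_force: [0.1, -0.1, -1.6]
grip_width: 0.0616
grasp_force: 65.4
```

>>> jog_arm(motion=[{"x":0,"y":0,"z":2,"spin":0,"fingers":1},{"x":0,"y":0,"z":2,"spin":0,"fingers":1}])

```text
clock: 11.9
eef_pos: [0.497, 0.3098, 0.0614]
tool_rot: [0.382, 0.924, 0.001, 0.001]
ft_force: [-3.3, -0.9, 8.0]
grip_width: 0.0616
grasp_force: 66.0
```

>>> jog_arm(motion=[{"x":0,"y":0,"z":-1,"spin":0,"fingers":-1},{"x":0,"y":0,"z":-1,"spin":0,"fingers":-1},{"x":0,"y":0,"z":-1,"spin":0,"fingers":-1},{"x":0,"y":0,"z":-20,"spin":0,"fingers":-1},{"x":0,"y":0,"z":-70,"spin":0,"fingers":-1},{"x":0,"y":0,"z":-100,"spin":0,"fingers":-1}])

```text
clock: 12.65
eef_pos: [0.4965, 0.3099, 0.1608]
tool_rot: [0.382, 0.924, 0.001, 0.001]
ft_force: [-0.3, 0.4, 1.0]
grip_width: 0.0857
grasp_force: 0.0
```

Run:
```python
from h import *
c=pickle.load(open("c5.pkl","rb"))["wrist"]
print(ray(c,(404,432),.078),ray(c,(404,385),.04))
d=pickle.load(open("c0.pkl","rb"))
print(ray(d["scene"],(415,226),.080),ray(d["side"],(511,275),.080))
go((.493,-.110,.160),87)
```

```text
[[ 0.49274812 -0.11203224]] [[ 0.49341575 -0.10233242]]
[[ 0.49598185 -0.10861281]] [[ 0.49184686 -0.11315797]]
t 12.65 pos [0.4965 0.3099 0.1608] psi 135.14 tilt [-0.0005  0.0022] -> xyz [-2.937e+02 -3.001e+02  3.000e-01] spin 48.14
```

>>> jog_arm(motion=[{"x":-294,"y":-301,"z":0,"spin":48,"fingers":-1},{"x":-294,"y":-301,"z":0,"spin":48,"fingers":-1},{"x":-294,"y":-301,"z":0,"spin":48,"fingers":-1},{"x":-294,"y":-301,"z":0,"spin":48,"fingers":-1},{"x":-294,"y":-301,"z":0,"spin":48,"fingers":-1},{"x":-294,"y":-301,"z":0,"spin":48,"fingers":-1},{"x":-294,"y":-301,"z":0,"spin":48,"fingers":-1},{"x":-294,"y":-301,"z":0,"spin":48,"fingers":-1}])

```text
clock: 13.65
eef_pos: [0.4916, -0.1143, 0.1586]
tool_rot: [0.726, 0.687, -0.0, 0.0]
ft_force: [0.9, 0.3, 0.8]
grip_width: 0.0854
grasp_force: 0.0
```

Run:
```python
from workcell import camera
from h import *
go((.493,-.111,.0535),87)
c=camera("wrist"); pickle.dump({"wrist":c},open("c6.pkl","wb"))
cv2.imwrite("pics/w6.png",cv2.resize(c["pixels"][:,:,::-1],(800,600),interpolation=cv2.INTER_CUBIC))
```

```text
t 13.65 pos [ 0.4916 -0.1143  0.1586] psi 86.81 tilt [-0.0004  0.0001] -> xyz [  3.4   1.2 105.1] spin -0.19
```

View pics/w6.png

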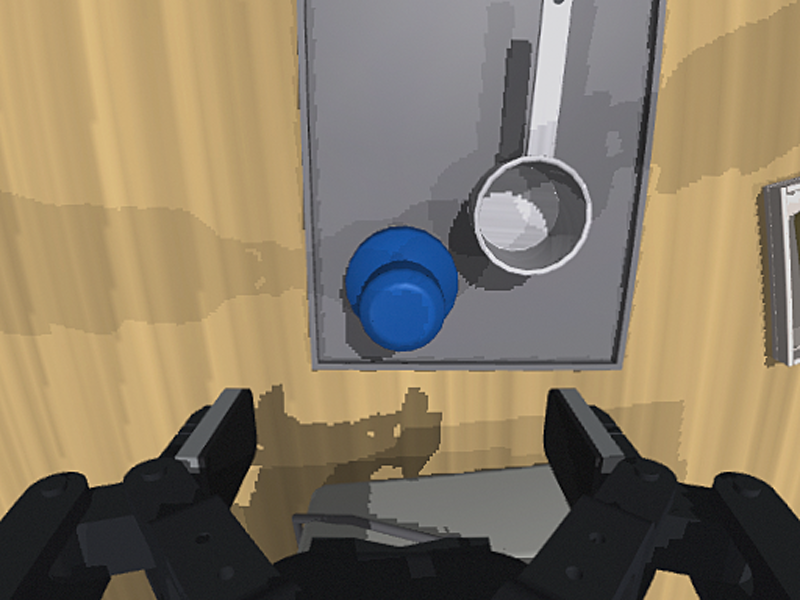

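Run:
```python
from h import *
c=pickle.load(open("c6.pkl","rb"))["wrist"]
print(ray(c,(402,306),.078),ray(c,(402,283),.04),"scoop",ray(c,(532.5,215),.046))
```

```text
[[ 0.49280788 -0.10918413]] [[ 0.49298436 -0.10806488]] scoop [[ 0.56132145 -0.07445924]]
```

>>> jog_arm(motion=[{"x":4,"y":1,"z":0,"spin":0,"fingers":-1},{"x":4,"y":1,"z":50,"spin":0,"fingers":-1},{"x":4,"y":1,"z":85,"spin":0,"fingers":-1},{"x":4,"y":1,"z":102,"spin":0,"fingers":-1},{"x":4,"y":1,"z":105,"spin":0,"fingers":-1},{"x":4,"y":1,"z":105,"spin":0,"fingers":-1}])

```text
clock: 14.45
eef_pos: [0.4936, -0.1063, 0.0542]
tool_rot: [0.724, 0.69, 0.0, 0.0]
ft_force: [0.3, 0.2, 0.2]
grip_width: 0.0854
grasp_force: 0.0
```

Run:
```python
from h import *
go((.493,-.1095,.0535),87)
```

```text
t 14.45 pos [ 0.4936 -0.1063  0.0542] psi 87.25 tilt [-0.      0.0006] -> xyz [-3.2 -0.5  0.7] spin 0.25
```

>>> jog_arm(motion=[{"x":-3,"y":0,"z":0,"spin":0,"fingers":-1},{"x":-3,"y":0,"z":0,"spin":0,"fingers":1},{"x":-3,"y":0,"z":0,"spin":0,"fingers":1},{"x":-3,"y":0,"z":0,"spin":0,"fingers":1},{"x":-3,"y":0,"z":0,"spin":0,"fingers":1},{"x":-3,"y":0,"z":0,"spin":0,"fingers":1},{"x":-3,"y":0,"z":0,"spin":0,"fingers":1}])

```text
clock: 15.32
eef_pos: [0.4931, -0.1105, 0.0543]
tool_rot: [0.725, 0.689, 0.0, 0.0]
ft_force: [-1.9, 0.2, 5.7]
grip_width: 0.0385
grasp_force: 60.4
```

Run:
```python
from h import *
go((.411,.304,.124),135)
```

```text
t 15.32 pos [ 0.4931 -0.1105  0.0543] psi 87.14 tilt [-0.0003  0.0006] -> xyz [ 409.8 -102.6  -69.9] spin -47.86
```

>>> jog_arm(motion=[{"x":0,"y":0,"z":-4,"spin":0,"fingers":1},{"x":0,"y":0,"z":-16,"spin":0,"fingers":1},{"x":10,"y":-3,"z":-40,"spin":0,"fingers":1},{"x":40,"y":-10,"z":-70,"spin":-2,"fingers":1},{"x":98,"y":-25,"z":-70,"spin":-12,"fingers":1},{"x":156,"y":-40,"z":-70,"spin":-22,"fingers":1},{"x":214,"y":-54,"z":-70,"spin":-32,"fingers":1},{"x":272,"y":-68,"z":-70,"spin":-42,"fingers":1}])

```text
clock: 16.32
eef_pos: [0.4383, 0.1666, 0.1245]
tool_rot: [0.427, 0.904, 0.0, 0.0]
ft_force: [1.0, 0.5, -0.8]
grip_width: 0.0386
grasp_force: 60.3
```

Run:
```python
from h import *
go((.411,.304,.0555),135)
```

```text
t 16.32 pos [0.4383 0.1666 0.1245] psi 129.46 tilt [-0.0005  0.0012] -> xyz [123.5  66.2  69. ] spin -5.54
```

>>> jog_arm(motion=[{"x":52,"y":28,"z":0,"spin":-5,"fingers":1},{"x":104,"y":56,"z":0,"spin":-5,"fingers":1},{"x":122,"y":65,"z":0,"spin":-5,"fingers":1},{"x":122,"y":65,"z":30,"spin":-5,"fingers":1},{"x":122,"y":65,"z":55,"spin":-5,"fingers":1},{"x":122,"y":65,"z":65,"spin":-5,"fingers":1},{"x":122,"y":65,"z":69,"spin":-5,"fingers":1},{"x":122,"y":65,"z":69,"spin":-5,"fingers":1}])

```text
clock: 17.32
eef_pos: [0.4127, 0.3003, 0.0558]
tool_rot: [0.39, 0.921, 0.001, 0.0]
ft_force: [0.3, 0.3, -1.7]
grip_width: 0.0382
grasp_force: 60.5
```

>>> jog_arm(motion=[{"x":0,"y":0,"z":1,"spin":0,"fingers":1},{"x":0,"y":0,"z":1.5,"spin":0,"fingers":1},{"x":0,"y":0,"z":1.5,"spin":0,"fingers":1}])

```text
clock: 17.7
eef_pos: [0.413, 0.3007, 0.0552]
tool_rot: [0.39, 0.921, 0.001, 0.001]
ft_force: [-1.5, -2.4, 7.1]
grip_width: 0.0382
grasp_force: 61.4
```

>>> jog_arm(motion=[{"x":0,"y":0,"z":-1,"spin":0,"fingers":-1},{"x":0,"y":0,"z":-1,"spin":0,"fingers":-1},{"x":0,"y":0,"z":-1,"spin":0,"fingers":-1},{"x":0,"y":0,"z":-1,"spin":0,"fingers":-1},{"x":0,"y":0,"z":-20,"spin":0,"fingers":-1},{"x":0,"y":0,"z":-70,"spin":0,"fingers":-1},{"x":0,"y":0,"z":-90,"spin":0,"fingers":-1}])

```text
clock: 18.58
eef_pos: [0.4132, 0.3013, 0.1459]
tool_rot: [0.39, 0.921, 0.002, 0.001]
ft_force: [0.6, -0.4, 0.2]
grip_width: 0.0854
grasp_force: 0.0
```

Run:
```python
from h import *
go((.562,-.075,.145),83.6)
```

```text
t 18.57 pos [0.4132 0.3013 0.1459] psi 134.14 tilt [-0.0006  0.0041] -> xyz [-373.7 -155.3    0.5] spin 50.54
```

>>> jog_arm(motion=[{"x":-374,"y":-155,"z":0,"spin":50.5,"fingers":-1},{"x":-374,"y":-155,"z":0,"spin":50.5,"fingers":-1},{"x":-374,"y":-155,"z":0,"spin":50.5,"fingers":-1},{"x":-374,"y":-155,"z":0,"spin":50.5,"fingers":-1},{"x":-374,"y":-155,"z":0,"spin":50.5,"fingers":-1},{"x":-374,"y":-155,"z":0,"spin":50.5,"fingers":-1},{"x":-374,"y":-155,"z":0,"spin":50.5,"fingers":-1},{"x":-374,"y":-155,"z":0,"spin":50.5,"fingers":-1}])

```text
clock: 19.58
eef_pos: [0.5616, -0.0783, 0.1427]
tool_rot: [0.747, 0.665, -0.0, -0.0]
ft_force: [-0.1, 0.3, 0.8]
grip_width: 0.0852
grasp_force: 0.0
```

Run:
```python
from workcell import camera
from h import *
go((.562,-.075,.012),83.6)
d={n:camera(n) for n in ("scene","side","wrist")}; pickle.dump(d,open("c7.pkl","wb"))
w=cv2.resize(d["wrist"]["pixels"],(512,384)); s=d["side"]["pixels"][130:370,160:352]
cv2.imwrite("pics/w7.png",np.hstack([w,cv2.resize(s,(288,384))])[:,:,::-1])
```

```text
t 19.57 pos [ 0.5616 -0.0783  0.1427] psi 83.41 tilt [-0.0001 -0.0002] -> xyz [  3.3   0.  130.7] spin -0.19
```

View pics/w7.png

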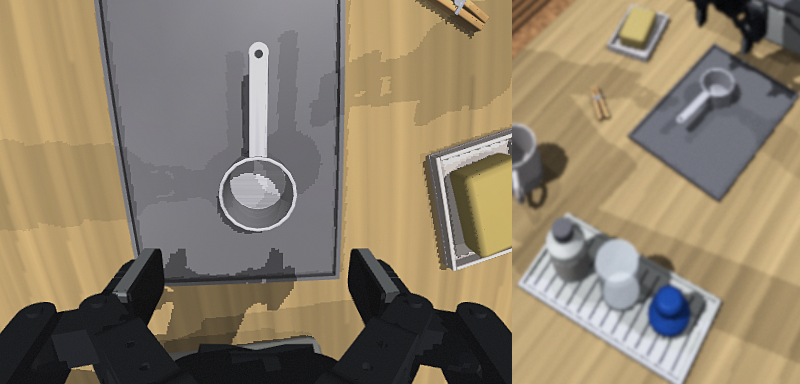

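Run:
```python
from h import *
d=pickle.load(open("c7.pkl","rb"))
print(ray(d["wrist"],(257.5,193.5),.046,1),ray(d["wrist"],(258.5,43),.045,1))
```

```text
[[ 0.56200495 -0.07393921]] [[0.57479153 0.03457863]]
```

>>> jog_arm(motion=[{"x":2,"y":0.5,"z":50,"spin":0,"fingers":-1},{"x":2,"y":0.5,"z":90,"spin":0,"fingers":-1},{"x":2,"y":0.5,"z":118,"spin":0,"fingers":-1},{"x":2,"y":0.5,"z":128,"spin":0,"fingers":-1},{"x":2,"y":0.5,"z":130,"spin":0,"fingers":-1},{"x":2,"y":0.5,"z":130,"spin":0,"fingers":-1}])

```text
clock: 20.48
eef_pos: [0.5629, -0.0737, 0.0145]
tool_rot: [0.745, 0.667, 0.001, 0.001]
ft_force: [0.3, 0.2, 0.3]
grip_width: 0.0853
grasp_force: 0.0
```

>>> jog_arm(motion=[{"x":0,"y":-0.5,"z":1.5,"spin":0,"fingers":-1},{"x":0,"y":-0.5,"z":1.5,"spin":0,"fingers":1},{"x":0,"y":-0.5,"z":1.5,"spin":0,"fingers":1},{"x":0,"y":-0.5,"z":1.5,"spin":0,"fingers":1},{"x":0,"y":-0.5,"z":1.5,"spin":0,"fingers":1},{"x":0,"y":-0.5,"z":1.5,"spin":0,"fingers":1},{"x":0,"y":-0.5,"z":-3,"spin":0,"fingers":1},{"x":0,"y":-0.5,"z":-20,"spin":0,"fingers":1}])

```text
clock: 21.48
eef_pos: [0.5603, -0.0739, 0.0329]
tool_rot: [0.745, 0.667, -0.001, -0.001]
ft_force: [-0.5, -0.8, -0.9]
grip_width: 0.06
grasp_force: 64.7
```

Run:
```python
from workcell import camera
from h import *
go((.518,-.3235,.19),83.6)
d={n:camera(n) for n in ("scene","side","wrist")}; pickle.dump(d,open("c8.pkl","wb"))
w=cv2.resize(d["wrist"]["pixels"],(400,300)); s=d["scene"]["pixels"][130:210,220:327]
cv2.imwrite("pics/w8.png",np.hstack([w,cv2.resize(s,(400,300),interpolation=cv2.INTER_CUBIC)])[:,:,::-1])
```

```text
t 21.48 pos [ 0.5603 -0.0739  0.0329] psi 83.63 tilt [ 0.     -0.0028] -> xyz [-252.7  -14.8 -157.1] spin 0.03
```

View pics/w8.png

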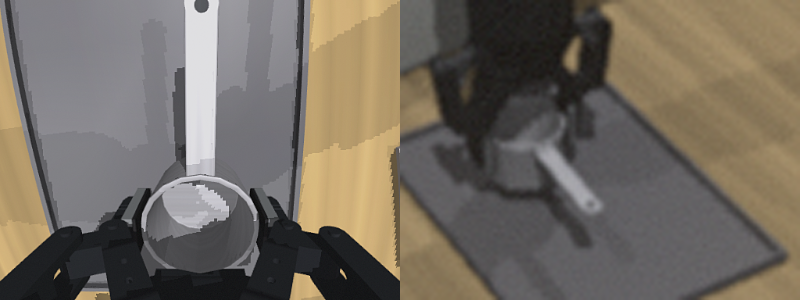

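>>> jog_arm(motion=[{"x":0,"y":0,"z":-40,"spin":0,"fingers":1},{"x":0,"y":0,"z":-90,"spin":0,"fingers":1},{"x":-10,"y":0,"z":-140,"spin":0,"fingers":1},{"x":-60,"y":-4,"z":-157,"spin":0,"fingers":1},{"x":-115,"y":-7,"z":-157,"spin":0,"fingers":1},{"x":-170,"y":-10,"z":-157,"spin":0,"fingers":1},{"x":-225,"y":-13,"z":-157,"spin":0,"fingers":1},{"x":-252,"y":-15,"z":-157,"spin":0,"fingers":1}])

```text
clock: 22.62
eef_pos: [0.5175, -0.3256, 0.1898]
tool_rot: [0.746, 0.666, -0.0, -0.0]
ft_force: [-0.2, 1.0, -0.1]
grip_width: 0.0602
grasp_force: 65.0
```

Run:
```python
from workcell import camera
from h import *
go((.518,-.3235,.12),83.6)
d={n:camera(n) for n in ("scene","side")}; pickle.dump(d,open("c9.pkl","wb"))
s=d["scene"]["pixels"][60:180,160:290]; t=d["side"]["pixels"][70:190,290:420]
cv2.imwrite("pics/w9.png",np.hstack([cv2.resize(i,(400,370),interpolation=cv2.INTER_CUBIC) for i in (s,t)])[:,:,::-1])
```

```text
t 22.62 pos [ 0.5175 -0.3256  0.1898] psi 83.47 tilt [-0.0003 -0.0003] -> xyz [ 2.2  0.2 69.8] spin -0.13
```

View pics/w9.png

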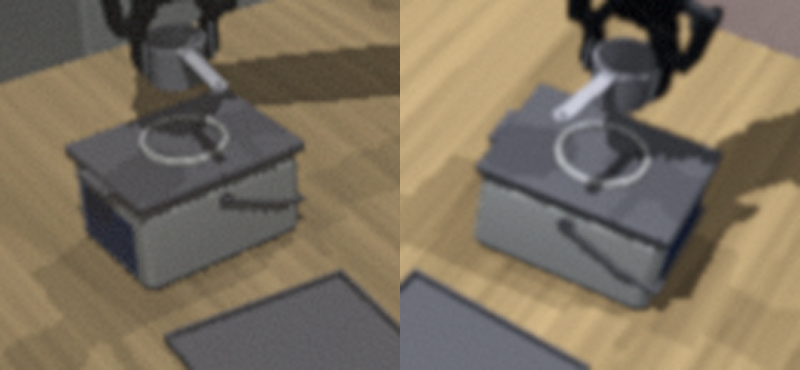

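>>> jog_arm(motion=[{"x":1,"y":0,"z":20,"spin":0,"fingers":1},{"x":1,"y":0,"z":42,"spin":0,"fingers":1},{"x":1,"y":0,"z":58,"spin":0,"fingers":1},{"x":1,"y":0,"z":66,"spin":0,"fingers":1},{"x":1,"y":0,"z":69,"spin":0,"fingers":1},{"x":1,"y":0,"z":69,"spin":0,"fingers":1}])

```text
clock: 23.48
eef_pos: [0.5191, -0.3218, 0.1217]
tool_rot: [0.745, 0.667, 0.0, 0.0]
ft_force: [-0.2, -0.4, -0.5]
grip_width: 0.0601
grasp_force: 65.0
```

>>> jog_arm(motion=[{"x":-1,"y":0,"z":1,"spin":0,"fingers":1},{"x":-1,"y":0,"z":2,"spin":0,"fingers":1},{"x":-1,"y":0,"z":2,"spin":0,"fingers":1}])

```text
clock: 23.85
eef_pos: [0.5186, -0.3229, 0.1194]
tool_rot: [0.745, 0.667, 0.0, 0.0]
ft_force: [-0.2, -0.2, -0.5]
grip_width: 0.0601
grasp_force: 65.0
```

>>> jog_arm(motion=[{"x":0,"y":0,"z":1,"spin":0,"fingers":1},{"x":0,"y":0,"z":2,"spin":0,"fingers":1},{"x":0,"y":0,"z":2,"spin":0,"fingers":1}])

```text
clock: 24.22
eef_pos: [0.5187, -0.323, 0.1191]
tool_rot: [0.745, 0.667, 0.0, 0.001]
ft_force: [-2.9, 1.2, 7.6]
grip_width: 0.0603
grasp_force: 65.6
```

>>> jog_arm(motion=[{"x":0,"y":0,"z":-1,"spin":0,"fingers":1},{"x":0,"y":0,"z":-1,"spin":0,"fingers":-1},{"x":0,"y":0,"z":-1,"spin":0,"fingers":-1},{"x":0,"y":0,"z":-1,"spin":0,"fingers":-1},{"x":0,"y":0,"z":-1,"spin":0,"fingers":-1},{"x":0,"y":0,"z":-20,"spin":0,"fingers":-1},{"x":0,"y":0,"z":-70,"spin":0,"fingers":-1}])

```text
clock: 25.1
eef_pos: [0.5167, -0.3216, 0.1846]
tool_rot: [0.745, 0.667, -0.001, -0.004]
ft_force: [1.0, 0.4, -0.5]
grip_width: 0.0854
grasp_force: 0.0
```

Run:
```python
from workcell import camera
from h import *
go((.413,.3007,.185),134.5)
d={n:camera(n) for n in ("scene","side")}; pickle.dump(d,open("c9.pkl","wb"))
s=d["scene"]["pixels"][60:180,160:290]; t=d["side"]["pixels"][70:190,290:420]
cv2.imwrite("pics/w10.png",np.hstack([cv2.resize(i,(400,370),interpolation=cv2.INTER_CUBIC) for i in (s,t)])[:,:,::-1])
```

```text
t 25.1 pos [ 0.5167 -0.3216  0.1846] psi 83.64 tilt [ 0.0032 -0.0067] -> xyz [ 607.  -172.     2.8] spin -50.86
```

View pics/w10.png

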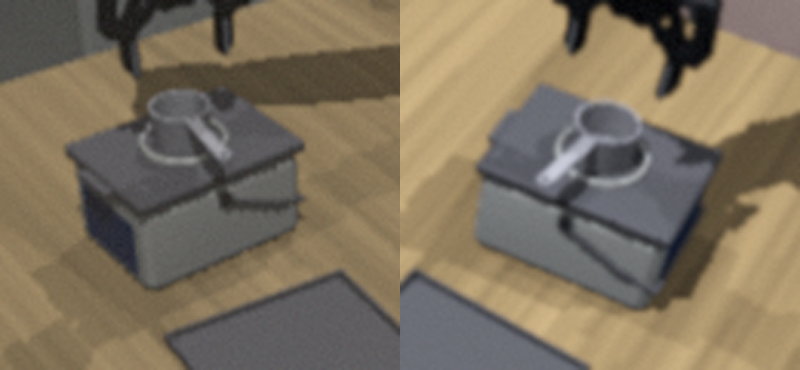

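>>> jog_arm(motion=[{"x":607,"y":-172,"z":0,"spin":-50.5,"fingers":-1},{"x":607,"y":-172,"z":0,"spin":-50.5,"fingers":-1},{"x":607,"y":-172,"z":0,"spin":-50.5,"fingers":-1},{"x":607,"y":-172,"z":0,"spin":-50.5,"fingers":-1},{"x":607,"y":-172,"z":0,"spin":-50.5,"fingers":-1},{"x":607,"y":-172,"z":0,"spin":-50.5,"fingers":-1},{"x":607,"y":-172,"z":0,"spin":-50.5,"fingers":-1},{"x":607,"y":-172,"z":0,"spin":-50.5,"fingers":-1}])

```text
clock: 26.2
eef_pos: [0.4359, 0.1723, 0.1872]
tool_rot: [0.39, 0.921, 0.0, 0.0]
ft_force: [0.6, 0.8, 0.8]
grip_width: 0.0852
grasp_force: 0.0
```

Run:
```python
from h import *
go((.413,.3007,.1555),134.14)
```

```text
t 26.2 pos [0.4359 0.1723 0.1872] psi 134.13 tilt [-0.0005  0.0007] -> xyz [108.1  72.9  31.7] spin -0.01
```

>>> jog_arm(motion=[{"x":50,"y":34,"z":0,"spin":0,"fingers":-1},{"x":100,"y":67,"z":10,"spin":0,"fingers":-1},{"x":108,"y":73,"z":31,"spin":0,"fingers":-1},{"x":108,"y":73,"z":70,"spin":0,"fingers":-1},{"x":108,"y":73,"z":105,"spin":0,"fingers":-1},{"x":108,"y":73,"z":125,"spin":0,"fingers":-1},{"x":108,"y":73,"z":131,"spin":0,"fingers":-1},{"x":108,"y":73,"z":131,"spin":0,"fingers":-1}])

```text
clock: 27.2
eef_pos: [0.4136, 0.2988, 0.0563]
tool_rot: [0.39, 0.921, -0.0, -0.0]
ft_force: [0.2, 0.3, -0.9]
grip_width: 0.0851
grasp_force: 0.0
```

Run:
```python
from h import *
go((.413,.3008,.0555),134.14)
```

```text
t 27.2 pos [0.4136 0.2988 0.0563] psi 134.14 tilt [ 0.     -0.0002] -> xyz [1.9 0.9 0.8] spin -0.0
```

>>> jog_arm(motion=[{"x":2,"y":1,"z":0.5,"spin":0,"fingers":-1},{"x":2,"y":1,"z":0.5,"spin":0,"fingers":-1},{"x":2,"y":1,"z":0.5,"spin":0,"fingers":1},{"x":2,"y":1,"z":0.5,"spin":0,"fingers":1},{"x":2,"y":1,"z":0.5,"spin":0,"fingers":1},{"x":2,"y":1,"z":0.5,"spin":0,"fingers":1},{"x":2,"y":1,"z":0.5,"spin":0,"fingers":1},{"x":2,"y":1,"z":0.5,"spin":0,"fingers":1}])

```text
clock: 28.2
eef_pos: [0.413, 0.3009, 0.0561]
tool_rot: [0.39, 0.921, 0.0, 0.0]
ft_force: [-1.6, -1.3, 5.1]
grip_width: 0.0379
grasp_force: 60.6
```

Run:
```python
from h import *
go((.493,-.1105,.12),87.14)
```

```text
t 28.2 pos [0.413  0.3009 0.0561] psi 134.14 tilt [-0.0001  0.0004] -> xyz [-351.  -229.1  -63.9] spin 47.0
```

>>> jog_arm(motion=[{"x":0,"y":0,"z":-4,"spin":0,"fingers":1},{"x":0,"y":0,"z":-16,"spin":0,"fingers":1},{"x":0,"y":0,"z":-40,"spin":0,"fingers":1},{"x":-20,"y":-13,"z":-66,"spin":3,"fingers":1},{"x":-68,"y":-44,"z":-66,"spin":12,"fingers":1},{"x":-118,"y":-77,"z":-66,"spin":21,"fingers":1},{"x":-168,"y":-109,"z":-66,"spin":30,"fingers":1},{"x":-218,"y":-142,"z":-66,"spin":39,"fingers":1}])

```text
clock: 29.2
eef_pos: [0.4633, 0.0439, 0.1225]
tool_rot: [0.676, 0.737, 0.001, 0.0]
ft_force: [1.5, 0.0, -0.2]
grip_width: 0.0382
grasp_force: 60.4
```

Run:
```python
from h import *
go((.493,-.1105,.0555),87.14)
```

```text
t 29.2 pos [0.4633 0.0439 0.1225] psi 94.87 tilt [0.0001 0.0014] -> xyz [-156.4   16.3   67. ] spin 7.73
```

>>> jog_arm(motion=[{"x":-50,"y":5,"z":0,"spin":4,"fingers":1},{"x":-105,"y":11,"z":0,"spin":8,"fingers":1},{"x":-145,"y":15,"z":0,"spin":8,"fingers":1},{"x":-154,"y":16,"z":10,"spin":8,"fingers":1},{"x":-154,"y":16,"z":35,"spin":8,"fingers":1},{"x":-154,"y":16,"z":50,"spin":8,"fingers":1},{"x":-154,"y":16,"z":55,"spin":8,"fingers":1},{"x":-154,"y":16,"z":55,"spin":8,"fingers":1}])

```text
clock: 30.2
eef_pos: [0.4925, -0.1058, 0.0667]
tool_rot: [0.724, 0.69, -0.0, -0.0]
ft_force: [-0.0, -0.6, -0.5]
grip_width: 0.0375
grasp_force: 60.4
```

Run:
```python
from h import *
go((.493,-.1105,.055),87.14)
```

```text
t 30.2 pos [ 0.4925 -0.1058  0.0667] psi 87.2 tilt [ 0.0001 -0.0005] -> xyz [-4.7  0.7 11.7] spin 0.06
```

>>> jog_arm(motion=[{"x":-4.5,"y":0.5,"z":0,"spin":0,"fingers":1},{"x":-4.5,"y":0.5,"z":6,"spin":0,"fingers":1},{"x":-4.5,"y":0.5,"z":9.5,"spin":0,"fingers":1},{"x":-4.5,"y":0.5,"z":10.5,"spin":0,"fingers":1},{"x":-4.5,"y":0.5,"z":10.5,"spin":0,"fingers":1}])

```text
clock: 30.82
eef_pos: [0.4927, -0.1108, 0.0561]
tool_rot: [0.725, 0.689, -0.0, -0.0]
ft_force: [-0.6, -0.3, -1.5]
grip_width: 0.0381
grasp_force: 60.4
```

Run:
```python
from h import *
go((.493,-.1105,.055),87.14)
```

```text
t 30.82 pos [ 0.4927 -0.1108  0.0561] psi 87.14 tilt [ 0.0001 -0.0003] -> xyz [0.4 0.2 1.1] spin 0.0
```

>>> jog_arm(motion=[{"x":0.3,"y":0.3,"z":1,"spin":0,"fingers":1},{"x":0.3,"y":0.3,"z":1.5,"spin":0,"fingers":1},{"x":0.3,"y":0.3,"z":1.5,"spin":0,"fingers":1}])

```text
clock: 31.2
eef_pos: [0.4933, -0.1106, 0.0551]
tool_rot: [0.725, 0.689, 0.0, 0.0]
ft_force: [-2.0, -0.3, 1.3]
grip_width: 0.0381
grasp_force: 60.7
```

>>> jog_arm(motion=[{"x":0,"y":0,"z":0.5,"spin":0,"fingers":1},{"x":0,"y":0,"z":0.5,"spin":0,"fingers":-1},{"x":0,"y":0,"z":0.5,"spin":0,"fingers":-1},{"x":0,"y":0,"z":0.5,"spin":0,"fingers":-1},{"x":0,"y":0,"z":0.5,"spin":0,"fingers":-1},{"x":0,"y":0,"z":-20,"spin":0,"fingers":-1},{"x":0,"y":0,"z":-70,"spin":0,"fingers":-1},{"x":0,"y":0,"z":-105,"spin":0,"fingers":-1}])

```text
clock: 32.2
eef_pos: [0.4936, -0.1107, 0.1615]
tool_rot: [0.725, 0.689, 0.0, 0.001]
ft_force: [0.2, -0.4, 0.3]
grip_width: 0.0855
grasp_force: 0.0
```

Run:
```python
from workcell import camera
from h import *
go((.4968,.3098,.160),135.14)
d={"wrist":camera("wrist")}; pickle.dump(d,open("c11.pkl","wb"))
c=d["wrist"]; im=cv2.cvtColor(c["pixels"],cv2.COLOR_RGB2HSV)
for f in ("c6.pkl","c11.pkl"):
    c=pickle.load(open(f,"rb"))["wrist"]; h=cv2.cvtColor(c["pixels"],cv2.COLOR_RGB2HSV)
    m=((abs(h[...,0].astype(int)-110)<15)&(h[...,1]>150)).astype("uint8"); m[:, :150]=0; m[:,400:]=0
    n,l,st,ce=cv2.connectedComponentsWithStats(m); i=1+st[1:,4].argmax(); x,y,w,hh,a=st[i]
    print(f,st[i],ce[i],ray(c,(x+w/2-.5,ce[i][1]),.04,1), ray(c,[(x,y),(x+w-1,y),(x,y+hh-1)],.04,1).round(4).tolist())
```

```text
t 32.2 pos [ 0.4936 -0.1107  0.1615] psi 87.14 tilt [-0.0002  0.0014] -> xyz [420.2 -17.8   1.4] spin -48.0
c6.pkl [ 221  145   72   80 4372] [256.86276304 183.38929552] [[ 0.49236254 -0.11016334]] [[0.4653, -0.0762], [0.523, -0.0794], [0.4592, -0.1452]]
c11.pkl [ 220  149   71   79 4275] [255.05730994 187.21707602] [[ 0.49295697 -0.11065928]] [[0.4657, -0.0764], [0.5235, -0.0793], [0.46, -0.1458]]
```

>>> jog_arm(motion=[{"x":420,"y":-18,"z":0,"spin":-48,"fingers":-1},{"x":420,"y":-18,"z":0,"spin":-48,"fingers":-1},{"x":420,"y":-18,"z":0,"spin":-48,"fingers":-1},{"x":420,"y":-18,"z":0,"spin":-48,"fingers":-1},{"x":420,"y":-18,"z":0,"spin":-48,"fingers":-1},{"x":420,"y":-18,"z":0,"spin":-48,"fingers":-1},{"x":420,"y":-18,"z":0,"spin":-48,"fingers":-1},{"x":420,"y":-18,"z":0,"spin":-48,"fingers":-1}])

```text
clock: 33.25
eef_pos: [0.4956, 0.3131, 0.1589]
tool_rot: [0.379, 0.925, 0.0, -0.0]
ft_force: [0.2, -0.8, -0.4]
grip_width: 0.0856
grasp_force: 0.0
```

Run:
```python
from h import *
go((.4968,.3098,.0605),135.14)
```

```text
t 33.25 pos [0.4956 0.3131 0.1589] psi 135.43 tilt [0.0003 0.0003] -> xyz [-3.2 -1.5 98.4] spin 0.29
```

>>> jog_arm(motion=[{"x":-1,"y":0,"z":0,"spin":0,"fingers":-1},{"x":-1,"y":0,"z":45,"spin":0,"fingers":-1},{"x":-1,"y":0,"z":80,"spin":0,"fingers":-1},{"x":-1,"y":0,"z":96,"spin":0,"fingers":-1},{"x":-1,"y":0,"z":99,"spin":0,"fingers":-1},{"x":-1,"y":0,"z":99,"spin":0,"fingers":-1}])

```text
clock: 34.0
eef_pos: [0.4978, 0.3091, 0.062]
tool_rot: [0.382, 0.924, 0.001, 0.001]
ft_force: [-0.2, 0.7, 0.1]
grip_width: 0.0856
grasp_force: 0.0
```

Run:
```python
from h import *
go((.4968,.3098,.0605),135.14)
```

```text
t 34.0 pos [0.4978 0.3091 0.062 ] psi 135.1 tilt [-0.0005  0.002 ] -> xyz [ 1.2 -0.2  1.5] spin -0.04
```

>>> jog_arm(motion=[{"x":1,"y":0,"z":1,"spin":0,"fingers":-1},{"x":1,"y":0,"z":1,"spin":0,"fingers":-1},{"x":1,"y":0,"z":1,"spin":0,"fingers":1},{"x":1,"y":0,"z":1,"spin":0,"fingers":1},{"x":1,"y":0,"z":1,"spin":0,"fingers":1},{"x":1,"y":0,"z":1,"spin":0,"fingers":1},{"x":1,"y":0,"z":1,"spin":0,"fingers":1}])

```text
clock: 34.88
eef_pos: [0.4962, 0.3098, 0.0606]
tool_rot: [0.382, 0.924, 0.0, 0.0]
ft_force: [-2.1, -1.0, 5.0]
grip_width: 0.0616
grasp_force: 64.7
```

Run:
```python
from h import *
go((.496,-.0398,.13),87.14)
```

```text
t 34.88 pos [0.4962 0.3098 0.0606] psi 135.14 tilt [-0.0002  0.0004] -> xyz [-246.5 -247.9  -69.5] spin 48.0
```

>>> jog_arm(motion=[{"x":0,"y":0,"z":-4,"spin":0,"fingers":1},{"x":0,"y":0,"z":-16,"spin":0,"fingers":1},{"x":0,"y":0,"z":-40,"spin":0,"fingers":1},{"x":-14,"y":-14,"z":-68,"spin":3,"fingers":1},{"x":-54,"y":-54,"z":-68,"spin":12,"fingers":1},{"x":-95,"y":-96,"z":-68,"spin":22,"fingers":1},{"x":-137,"y":-138,"z":-68,"spin":32,"fingers":1},{"x":-179,"y":-180,"z":-68,"spin":41,"fingers":1}])

```text
clock: 35.88
eef_pos: [0.4963, 0.0543, 0.1286]
tool_rot: [0.683, 0.731, 0.001, 0.001]
ft_force: [1.1, -0.0, -1.4]
grip_width: 0.0615
grasp_force: 65.3
```

Run:
```python
from h import *
go((.496,-.0398,.0605),87.14)
```

```text
t 35.88 pos [0.4963 0.0543 0.1286] psi 93.87 tilt [-0.      0.0016] -> xyz [-93.8  -6.7  68.1] spin 6.73
```

>>> jog_arm(motion=[{"x":-45,"y":-3,"z":0,"spin":7,"fingers":1},{"x":-80,"y":-6,"z":0,"spin":7,"fingers":1},{"x":-90,"y":-7,"z":0,"spin":7,"fingers":1},{"x":-90,"y":-7,"z":20,"spin":7,"fingers":1},{"x":-90,"y":-7,"z":42,"spin":7,"fingers":1},{"x":-90,"y":-7,"z":54,"spin":7,"fingers":1},{"x":-90,"y":-7,"z":57,"spin":7,"fingers":1},{"x":-90,"y":-7,"z":57,"spin":7,"fingers":1}])

```text
clock: 36.88
eef_pos: [0.496, -0.034, 0.0711]
tool_rot: [0.724, 0.689, 0.0, 0.0]
ft_force: [-0.4, 0.4, -0.9]
grip_width: 0.0614
grasp_force: 65.4
```

Run:
```python
from h import *
go((.496,-.0398,.0605),87.14)
```

```text
t 36.88 pos [ 0.496  -0.034   0.0711] psi 87.17 tilt [0.0001 0.0006] -> xyz [-5.8  0.3 10.6] spin 0.03
```

>>> jog_arm(motion=[{"x":-5.8,"y":0,"z":0,"spin":0,"fingers":1},{"x":-5.8,"y":0,"z":6,"spin":0,"fingers":1},{"x":-5.8,"y":0,"z":9.5,"spin":0,"fingers":1},{"x":-5.8,"y":0,"z":10,"spin":0,"fingers":1},{"x":-5.8,"y":0,"z":10,"spin":0,"fingers":1}])

```text
clock: 37.5
eef_pos: [0.4952, -0.0401, 0.0606]
tool_rot: [0.725, 0.689, -0.0, -0.0]
ft_force: [0.6, 0.5, -1.0]
grip_width: 0.0617
grasp_force: 65.4
```

Run:
```python
from h import *
go((.496,-.0398,.0600),87.14)
```

```text
t 37.5 pos [ 0.4952 -0.0401  0.0606] psi 87.14 tilt [ 0.     -0.0003] -> xyz [0.3 0.8 0.6] spin 0.0
```

>>> jog_arm(motion=[{"x":0.3,"y":0.5,"z":1,"spin":0,"fingers":1},{"x":0.3,"y":0.5,"z":1.5,"spin":0,"fingers":1},{"x":0.3,"y":0.5,"z":1.5,"spin":0,"fingers":1}])

```text
clock: 37.88
eef_pos: [0.496, -0.0398, 0.0596]
tool_rot: [0.725, 0.689, 0.0, 0.0]
ft_force: [-0.8, 0.3, 2.3]
grip_width: 0.0615
grasp_force: 65.6
```

Contact; release, rise, then compare with the earlier wrist view (same pose as c5).

>>> jog_arm(motion=[{"x":0,"y":0,"z":0.5,"spin":0,"fingers":1},{"x":0,"y":0,"z":0.5,"spin":0,"fingers":-1},{"x":0,"y":0,"z":0.5,"spin":0,"fingers":-1},{"x":0,"y":0,"z":0.5,"spin":0,"fingers":-1},{"x":0,"y":0,"z":0.5,"spin":0,"fingers":-1},{"x":0,"y":0,"z":-20,"spin":0,"fingers":-1},{"x":0,"y":0,"z":-75,"spin":0,"fingers":-1},{"x":0,"y":0,"z":-117,"spin":0,"fingers":-1}])

```text
clock: 38.88
eef_pos: [0.4961, -0.0399, 0.178]
tool_rot: [0.725, 0.689, 0.0, 0.0]
ft_force: [1.1, 0.5, -0.1]
grip_width: 0.0855
grasp_force: 0.0
```

Run:
```python
from workcell import camera
from h import *
go((.5805,.3225,.177),135.14)
d={"wrist":camera("wrist")}; pickle.dump(d,open("c12.pkl","wb"))
a=pickle.load(open("c5.pkl","rb"))["wrist"]; b=d["wrist"]
ga,gb=[cv2.cvtColor(c["pixels"],cv2.COLOR_RGB2GRAY) for c in (a,b)]
# homography b<-a for plane z of the jar rim, then ECC residual of the jar crop
def warp(z):
    g=[(.46,-.08),(.53,-.08),(.53,0),(.46,0)]; P=[(x,y,z) for x,y in g]
    return cv2.getPerspectiveTransform(proj(b,P,1).astype("f4"),proj(a,P,1).astype("f4"))
for nm,z,(x0,y0,x1,y1) in (("jar rim",.116,(205,160,305,255)),("tray",.01,(190,20,420,120))):
    w=cv2.warpPerspective(gb,warp(z),(512,384)); T=ga[y0:y1,x0:x1]; S=w[y0-8:y1+8,x0-8:x1+8]
    r=cv2.matchTemplate(S,T,cv2.TM_CCOEFF_NORMED); _,v,_,(i,j)=cv2.minMaxLoc(r)
    try:
        M=np.float32([[1,0,i-8],[0,1,j-8]]); cc,M=cv2.findTransformECC(T,w[y0:y1,x0:x1],M,cv2.MOTION_TRANSLATION,(3,100,1e-5),None,3)
    except Exception as e: cc=str(e)
    c0=np.array([(x0+x1)/2,(y0+y1)/2]); s=M[:,2]
    print(nm,v,(i-8,j-8),cc,s,"move mm",((ray(a,c0+s,z,1)-ray(a,c0,z,1))*1000).round(2))
```

```text
t 38.88 pos [ 0.4961 -0.0399  0.178 ] psi 87.14 tilt [-0.      0.0009] -> xyz [366.1  66.3   1. ] spin -48.0
jar rim 0.9516380429267883 (0, 1) 0.9617888902929942 [0.35735655 1.3059007 ] move mm [[ 0.19 -0.93]]
tray 0.8600339293479919 (0, 0) 0.8713352242792667 [ 0.18721966 -0.04154897] move mm [[0.17 0.03]]
```

>>> jog_arm(motion=[{"x":366,"y":66,"z":0,"spin":-48,"fingers":-1},{"x":366,"y":66,"z":0,"spin":-48,"fingers":-1},{"x":366,"y":66,"z":0,"spin":-48,"fingers":-1},{"x":366,"y":66,"z":0,"spin":-48,"fingers":-1},{"x":366,"y":66,"z":0,"spin":-48,"fingers":-1},{"x":366,"y":66,"z":0,"spin":-48,"fingers":-1},{"x":366,"y":66,"z":0,"spin":-48,"fingers":-1},{"x":366,"y":66,"z":0,"spin":-48,"fingers":-1}])

```text
clock: 39.92
eef_pos: [0.5795, 0.3222, 0.1752]
tool_rot: [0.381, 0.924, -0.001, -0.0]
ft_force: [-0.2, -0.9, 0.8]
grip_width: 0.0852
grasp_force: 0.0
```

Run:
```python
from h import *
go((.5805,.3225,.0657),135.14)
```

```text
t 39.92 pos [0.5795 0.3222 0.1752] psi 135.18 tilt [ 0.0001 -0.0019] -> xyz [ -0.5   1.2 109.5] spin 0.04
```

>>> jog_arm(motion=[{"x":0,"y":0,"z":45,"spin":0,"fingers":-1},{"x":0,"y":0,"z":85,"spin":0,"fingers":-1},{"x":0,"y":0,"z":105,"spin":0,"fingers":-1},{"x":0,"y":0,"z":111,"spin":0,"fingers":-1},{"x":0,"y":0,"z":111,"spin":0,"fingers":-1},{"x":0,"y":0,"z":111,"spin":0,"fingers":-1}])

```text
clock: 40.67
eef_pos: [0.581, 0.3224, 0.0671]
tool_rot: [0.382, 0.924, 0.001, 0.001]
ft_force: [-1.1, 0.2, -0.5]
grip_width: 0.0856
grasp_force: 0.0
```

Run:
```python
from h import *
go((.5805,.3225,.0657),135.14)
```

```text
t 40.67 pos [0.581  0.3224 0.0671] psi 135.1 tilt [-0.0009  0.0029] -> xyz [ 0.4 -0.3  1.4] spin -0.04
```

>>> jog_arm(motion=[{"x":0,"y":0,"z":1,"spin":0,"fingers":-1},{"x":0,"y":0,"z":1,"spin":0,"fingers":1},{"x":0,"y":0,"z":1,"spin":0,"fingers":1},{"x":0,"y":0,"z":1,"spin":0,"fingers":1},{"x":0,"y":0,"z":1,"spin":0,"fingers":1},{"x":0,"y":0,"z":1,"spin":0,"fingers":1},{"x":0,"y":0,"z":1,"spin":0,"fingers":1}])

```text
clock: 41.55
eef_pos: [0.5802, 0.3226, 0.0648]
tool_rot: [0.382, 0.924, 0.0, 0.0]
ft_force: [-1.0, -0.2, 4.7]
grip_width: 0.0541
grasp_force: 64.1
```

Run:
```python
from h import *
go((.5009,.0360,.1345),87.14)
```

```text
t 41.55 pos [0.5802 0.3226 0.0648] psi 135.14 tilt [-0.0002  0.0009] -> xyz [-145.9 -259.   -69.9] spin 48.0
```

>>> jog_arm(motion=[{"x":0,"y":0,"z":-4,"spin":0,"fingers":1},{"x":0,"y":0,"z":-16,"spin":0,"fingers":1},{"x":0,"y":0,"z":-40,"spin":0,"fingers":1},{"x":-10,"y":-18,"z":-70,"spin":3,"fingers":1},{"x":-36,"y":-64,"z":-70,"spin":12,"fingers":1},{"x":-63,"y":-112,"z":-70,"spin":22,"fingers":1},{"x":-90,"y":-160,"z":-70,"spin":32,"fingers":1},{"x":-116,"y":-206,"z":-70,"spin":41,"fingers":1}])

```text
clock: 42.55
eef_pos: [0.5162, 0.0929, 0.1347]
tool_rot: [0.683, 0.73, 0.0, 0.0]
ft_force: [0.5, -1.0, -2.0]
grip_width: 0.0541
grasp_force: 63.8
```

Run:
```python
from h import *
go((.5009,.0360,.064),87.14)
```

```text
t 42.55 pos [0.5162 0.0929 0.1347] psi 93.84 tilt [-0.0002  0.0003] -> xyz [-55.7 -19.1  70.7] spin 6.7
```

>>> jog_arm(motion=[{"x":-30,"y":-10,"z":0,"spin":7,"fingers":1},{"x":-50,"y":-17,"z":0,"spin":7,"fingers":1},{"x":-56,"y":-19,"z":0,"spin":7,"fingers":1},{"x":-56,"y":-19,"z":20,"spin":7,"fingers":1},{"x":-56,"y":-19,"z":45,"spin":7,"fingers":1},{"x":-56,"y":-19,"z":57,"spin":7,"fingers":1},{"x":-56,"y":-19,"z":60,"spin":7,"fingers":1},{"x":-56,"y":-19,"z":60,"spin":7,"fingers":1}])

```text
clock: 43.55
eef_pos: [0.5025, 0.0376, 0.0747]
tool_rot: [0.724, 0.689, 0.0, 0.0]
ft_force: [0.3, -0.2, -1.4]
grip_width: 0.0544
grasp_force: 63.9
```

Run:
```python
from h import *
go((.5009,.0360,.064),87.14)
```

```text
t 43.55 pos [0.5025 0.0376 0.0747] psi 87.16 tilt [0.0002 0.0007] -> xyz [-1.7 -1.5 10.7] spin 0.02
```

>>> jog_arm(motion=[{"x":-1.7,"y":-1.5,"z":0,"spin":0,"fingers":1},{"x":-1.7,"y":-1.5,"z":6,"spin":0,"fingers":1},{"x":-1.7,"y":-1.5,"z":9,"spin":0,"fingers":1},{"x":-1.7,"y":-1.5,"z":10,"spin":0,"fingers":1},{"x":-1.7,"y":-1.5,"z":10,"spin":0,"fingers":1}])

```text
clock: 44.18
eef_pos: [0.5003, 0.0357, 0.0641]
tool_rot: [0.725, 0.689, -0.0, -0.0]
ft_force: [-0.4, -0.5, -1.7]
grip_width: 0.0541
grasp_force: 64.0
```

Run:
```python
from h import *
go((.5009,.0360,.064),87.14)
```

```text
t 44.17 pos [0.5003 0.0357 0.0641] psi 87.14 tilt [ 0.     -0.0002] -> xyz [0.4 0.6 0.1] spin -0.0
```

>>> jog_arm(motion=[{"x":0.3,"y":0.5,"z":0.7,"spin":0,"fingers":1},{"x":0.3,"y":0.5,"z":1.2,"spin":0,"fingers":1},{"x":0.3,"y":0.5,"z":1.2,"spin":0,"fingers":1}])

```text
clock: 44.55
eef_pos: [0.5008, 0.0359, 0.0638]
tool_rot: [0.725, 0.689, 0.0, 0.0]
ft_force: [-2.3, 0.3, 5.5]
grip_width: 0.0542
grasp_force: 64.6
```

>>> jog_arm(motion=[{"x":0,"y":0,"z":-0.5,"spin":0,"fingers":1},{"x":0,"y":0,"z":-0.5,"spin":0,"fingers":-1},{"x":0,"y":0,"z":-0.5,"spin":0,"fingers":-1},{"x":0,"y":0,"z":-0.5,"spin":0,"fingers":-1},{"x":0,"y":0,"z":-0.5,"spin":0,"fingers":-1},{"x":0,"y":0,"z":-20,"spin":0,"fingers":-1},{"x":0,"y":0,"z":-75,"spin":0,"fingers":-1},{"x":0,"y":0,"z":-130,"spin":0,"fingers":-1}])

```text
clock: 45.55
eef_pos: [0.5004, 0.0359, 0.194]
tool_rot: [0.725, 0.689, -0.001, -0.0]
ft_force: [0.9, 0.2, -0.1]
grip_width: 0.0854
grasp_force: 0.0
```

>>> jog_arm(motion=[{"x":-40,"y":0,"z":-41,"spin":0,"fingers":-1},{"x":-75,"y":0.5,"z":-41,"spin":0,"fingers":-1},{"x":-81,"y":0.5,"z":-41,"spin":0,"fingers":-1},{"x":-81,"y":0.5,"z":-41,"spin":0,"fingers":-1},{"x":-81,"y":0.5,"z":-41,"spin":0,"fingers":-1}])

```text
clock: 46.18
eef_pos: [0.4971, -0.0442, 0.2334]
tool_rot: [0.724, 0.69, -0.0, -0.001]
ft_force: [-0.1, -1.2, -0.9]
grip_width: 0.0852
grasp_force: 0.0
```

Run:
```python
from workcell import camera
from h import *
go((.4974,-.0451,.2346),87.05)
d={n:camera(n) for n in ("wrist","scene","side")}; pickle.dump(d,open("c13.pkl","wb"))
a=pickle.load(open("c1.pkl","rb"))["wrist"]; b=d["wrist"]
ga,gb=[cv2.cvtColor(c["pixels"],cv2.COLOR_RGB2GRAY) for c in (a,b)]
def warp(z):
    P=[(x,y,z) for x,y in [(.45,-.15),(.6,-.15),(.6,.08),(.45,.08)]]
    return cv2.getPerspectiveTransform(proj(b,P,1).astype("f4"),proj(a,P,1).astype("f4"))
for nm,z,(x,y,w,h) in (("bottle",.1,(345,80,110,120)),("jar rim",.116,(332,212,125,125)),("brush",.07,(352,335,95,75)),("tray top",.01,(300,35,330,50)),("tray right",.01,(545,80,75,330))):
    x0,y0,x1,y1=[int(q/1.5625) for q in (x,y,x+w,y+h)]
    W=cv2.warpPerspective(gb,warp(z),(512,384)); M=np.float32([[1,0,0],[0,1,0]])
    cc,M=cv2.findTransformECC(ga[y0:y1,x0:x1],W[y0:y1,x0:x1],M,cv2.MOTION_TRANSLATION,(3,200,1e-6),None,3)
    c0=np.array([(x0+x1)/2,(y0+y1)/2]); s=M[:,2]
    print(nm,round(cc,3),s,"mm",((ray(a,c0+s,z,1)-ray(a,c0,z,1))*1000).round(2))
top=np.hstack([cv2.resize(b["pixels"],(400,300)),cv2.resize(a["pixels"],(400,300))])
bot=np.hstack([cv2.resize(d["scene"]["pixels"],(400,300)),cv2.resize(d["side"]["pixels"],(400,300))])
cv2.imwrite("pics/f.png",np.vstack([top,bot])[:,:,::-1])
```

```text
t 46.17 pos [ 0.4971 -0.0442  0.2334] psi 87.2 tilt [ 0.0004 -0.0013] -> xyz [-0.9  0.4 -1.2] spin 0.15
bottle 0.992 [0.27694345 0.7537762 ] mm [[ 0.2  -0.62]]
jar rim 0.968 [0.1849446 1.0521156] mm [[ 0.1  -0.91]]
brush 0.946 [0.39397323 0.00968909] mm [[ 0.41 -0.03]]
tray top 0.995 [-0.02973566 -0.01097015] mm [[-0.03  0.01]]
tray right 0.984 [ 0.11185024 -1.3595263 ] mm [[0.06 1.61]]
```

View pics/f.png

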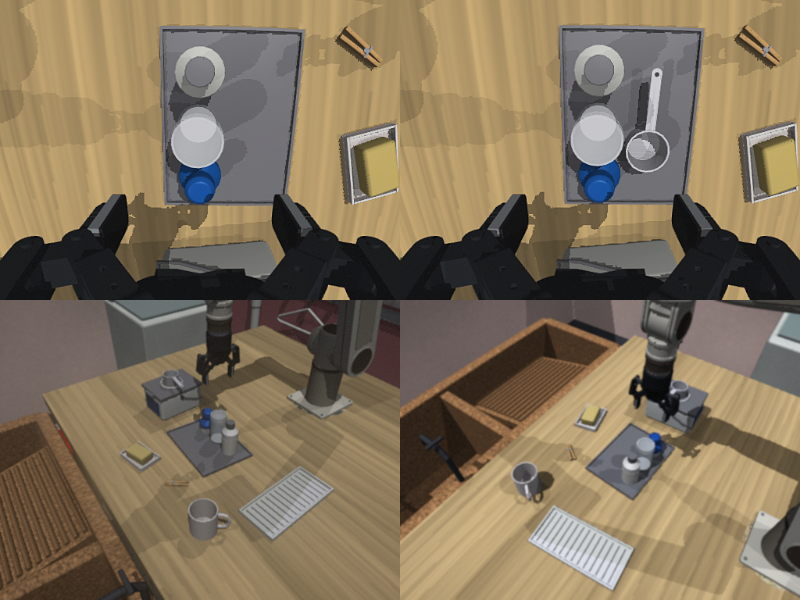

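```bash
python3 -c "
from workcell import bot
print(bot.job_done())"
```

```text
the job is handed in; nothing more can be done
None
```

I handed the job in at about 46 s: the scoop's bowl sits in the tub's seat, and the jar, bottle and brush stand upright in the shelf tray within about 1 mm of their original spots by the wrist camera, with the clothespin, soap and mug left alone.

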